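Turn a bowl striker round in the spring clip and shelve it head first

TASK

The striker in the pale crate can only be reached by its head, but it must be shelved head first: draw it out, snap its handle into the spring clip and let go of it, then take it from the other side by its bare handle and carry it to the empty pigeonhole. Leave it lying in there head first and fully home against the back wall, with the handle sticking out. Do not drop the striker on the table, and leave the other striker and the things standing about where they are.

Things in the scene. Friction and masses are not known exactly. Their poses are not given: they have to be found in the camera images.
- striker_mid (a point): The striker to shelve: round wooden handle, 20 mm diameter, 130 mm long, with a thicker hard grey head, 36 mm diameter, 50 mm long, on the same axis; 180 mm overall, about 0.14 kg, balance point some 39 mm headward of here. Point: on the axis, half-way along. +x runs towards the head: head x +40 to +90 mm, handle -90 to +40. Starts level in the crate, handle inside, head sticking out.
- striker_end (a point): centre of the flat front face of that striker's head, 90 mm from striker_mid along its +x
- crate_mouth (a point): Pale fixed wooden crate, 136 deep, 90 wide, 81 mm high, with one roofed tunnel 34 wide, 130 deep, from 45 to 75 mm above the table. Point: middle of the tunnel's mouth, 55 mm above the table, on the lying striker's axis. +x points in: draw the striker out along -x by 120 mm before lifting or turning it. A block 22 mm deep, 60 wide, 37 high stands before the mouth under the head's rear.
- clip_seat (a point): Fixed spring clip: foot plate 90 x 100 x 8 mm, post, two sprung steel jaws 24 mm long, open upward, flared tops 88 mm above the table and 50 mm apart. Point: where a clipped handle's axis lies, 60 mm above the table; x along that axis (either way round), z up. Lips leave 16 mm: a handle pushed straight down between them snaps in with up to about 10 N, pulls out upward alike; its ends hang free.
- bay_mouth (a point): Empty one of two like fixed dark pigeonholes open to the robot; the other holds a striker. Outside 96 deep, 58 wide, 90 mm high; inside 46 wide, 90 deep, from 30 (floor) to 84 mm above the table. A brass sill 6 mm thick across the mouth tops out at 38 mm. Point: middle of the mouth, 48 mm above the table, on a stored striker's axis (head on floor, handle on sill, level); +x points in.
- bay_stop (a point): middle of the inner face of the empty pigeonhole's back wall, 48 mm above the table, 90 mm from bay_mouth along +x; the front of the head touches it when the striker is fully home
- stored_mid (a point): the like striker already stored in the other pigeonhole (leave it alone); point and axes as for striker_mid
- bowl: small brass bowl, 90 mm across, 45 mm high; origin at the centre of its underside (bystander, leave alone)
- handbell: brass hand bell standing on its rim, 76 mm across, 120 mm high; origin at the centre of its underside (bystander, leave alone)
- lamp: bronze butter-lamp cup on a foot, 60 mm across, 62 mm high; origin at the centre of its underside (bystander, leave alone)
- tin: round polish tin, 66 mm across, 55 mm high; origin at the centre of its underside (bystander, leave alone)
- brush: hand brush lying flat, 170 mm long; origin under its middle (bystander, leave alone)
- driver: screwdriver lying flat, 180 mm long; origin under its middle (bystander, leave alone)
- small_bowl: dark bronze bowl, 70 mm across, 35 mm high; origin at the centre of its underside (bystander, leave alone)
Things that resemble listed ones, but are neither listed nor needed, are in the scene too. What is shaped like the part that bears striker_mid but green or pink is not meant. What is shaped like the part that bears clip_seat but green is not meant.

How it is judged:
By the outcome, as a careful person would: the job done as asked, in the order asked, and still so for the second after the job is handed in, with the robot touching nothing.
It also fails if it takes over 64 s, if anything falls off the work surface, if the arm or the gripper's body presses on something with over 40 N, if the wrist force passes 120 N, or if a joint passes its speed limit or range.

ROBOT

A 6-joint arm with a two-finger parallel gripper is mounted at the origin on the work surface. World frame = base frame: x ahead of the robot, y to its left, z up, the work surface at z = 0. Lengths are in m, angles in degrees, forces in N, time in s.
With the tool pointing down it reaches from about 0.15 to 0.775 m from the base axis. Payload 6.1 kg.
Tool frame: the origin (TCP) lies on the mounting face of the last link; the fingertips stand 173 mm ahead of it and the grasp point (between the pads) lies 155 mm ahead of it; x points along the fingers, y is the direction in which the jaws open and shut, and the axes are right-handed (so a half turn about x gives the same grasp; the last joint's range is limited). The gripper opens to 85 mm and grips with 20 to 120 N. Pads are 22 mm wide; open, the fingers measure 114 mm over their backs; the gripper's body (76 mm by 85 mm) begins 54 mm behind the grasp point. The pads swing forward as they close: fully open they stand 13 mm farther back than shut.
Start: joints at [65.89, 7.208, -2.269, 80.523, 0, 90], TCP at [0.214, 0.479, 0.405] pointing down, gripper open.
Joint ranges: [-155.77, 155.77], [-54.66, 111.73], [-72.52, 77.12], [-102.08, 115.82], [-83.92, 84.16], [-180, 180]. Speed limits (degrees/s): [136.94, 136.94, 172.46, 180, 180, 180].

INTERFACE

Orientations are given as [roll, pitch, yaw] about the fixed x, y, z axes, in that order (R = Rz(yaw) Ry(pitch) Rx(roll)).
In Python, from rig import env, get_image, order gives the robot as it stands.
- The arm moves only by the tool send_rows, never from a script. Its argument "steps" is text: rows parted by semicolons, each of 5 numbers parted by spaces: the finger opening in m, from 0 to 0.0854, then the shift along the tool's x, y, z in m, then the turn about the tool's x in rad. A call has 1 to 10 rows; each row shifts and turns the commanded pose from where the row before left it, along the tool's axes as they then stand; what a row does not reach is not made up. A row lasts 1/12 s, in which the tool goes at most 41.7 mm and 7.16 degrees, less where a joint would pass 70% of its speed; a pose out of reach is approached as far as the arm can. A call with a gripper value outside its range is refused whole. The fingers move at their own pace and stop on an object; "grip_force" is the grip in N (left out, the last holds). Time passes only in rows, so rows that do not move let the fingers close. It gives the time, the measured TCP pose, the force and the opening at its end, in the units of the state.
- env.get_obs(): the state, without advancing time (a new reading comes with each control period).
- get_image(name): name is "scene" or "top" or "wrist"; returns a dict with "color" (420x560x3 uint8, red, green, blue), "depth" (420x560 float32, m along the optical axis (not along the pixel's ray), 0 where there is no reading), "intrinsics" (3x3 intrinsics, pixels), "xyz" and "orientation" of the camera in the world. Camera axes: x right, y up, looking along -z (the intrinsics and any distortion apply to the point x, -y, -z); pixel columns grow to the right and rows downward; lengths in m; the calibration is good to about 2 mm. A picture is of the moment at which its call begins.
- order.finish_job(): hands the job in, once; it reports no verdict.
The state is a dict: "time": time; "joints": joint angles; "qvel": joint speeds; "effort": joint torques, N m; "tool_pos": TCP position; "tcp_rot": TCP orientation; "force": force on the tool from outside, world axes, zero at the start; "moment": the same for the moment, N m; "grip_width": finger opening in m.
Only numpy, scipy, OpenCV 4.12 (cv2) and the standard library are available. Lean on these libraries where they do the work, as an engineer would, in place of code of your own. Each camera call takes 0.05 s, during which the arm holds its last target. There are 200 camera calls.

## Working session

There is one attempt and no reset: what is moved stays moved. The work goes in short steps, Python scripts to look and compute and a tool call to move; the robot and the scene stay as the last step left them, time stands still between calls to the robot, and variables do not carry over. Pictures are saved under pics/ and viewed, about 8 in all and at most 12, crops included, and the job is handed in when it is done.

Besides the shell and the picture viewer there is one more tool, called after "Emit:" as name(argument=value, ...), one argument or row to a line, values as JSON. send_rows: Moves the arm, as the interface text tells. Its arguments: {"type":"object","properties":{"steps":{"type":"string"},"grip_force":{"type":"number"}},"required":["steps"]}

```bash
mkdir -p pics; ls; cat > h.py <<'E'
import numpy as np,cv2
from scipy.spatial.transform import Rotation as R
from rig import env,get_image,order
def grab(n,f):
    d=get_image(n); cv2.imwrite(f'pics/{f}.png',d['color'][:,:,::-1]); np.savez(f'pics/{f}.npz',**{k:np.asarray(v) for k,v in d.items()}); return d
def rot(d):
    o=np.asarray(d['orientation'],float)
    return o if o.shape==(3,3) else R.from_euler('xyz',o,degrees=True).as_matrix()
def cloud(d):
    K=np.asarray(d['intrinsics']); z=np.asarray(d['depth']); v,u=np.mgrid[:z.shape[0],:z.shape[1]]
    p=np.stack([(u-K[0,2])/K[0,0]*z,-(v-K[1,2])/K[1,1]*z,-z],-1)
    return p@rot(d).T+np.asarray(d['xyz'])
E
python3 - <<'E'
from h import *
print(env.get_obs())
for n in('scene','top'):
    d=grab(n,n+'0'); print(n,d['xyz'],d['orientation'],d['intrinsics'],[k for k in d])
a=[cv2.imread(f'pics/{n}0.png') for n in('scene','top')]
E
```

```text
pics
{'time': 0.0, 'joints': array([ 6.58916686e+01,  7.24276692e+00, -2.32576470e+00,  8.05221049e+01,
       -1.80269486e-03,  9.00010136e+01]), 'qvel': array([ 0.03383364, -0.00427226,  0.00634594, -0.0198312 , -0.04971889,
        0.06989687]), 'effort': array([ 9.14836055e-04, -4.35916722e+01,  3.52922738e+01,  1.73776480e-02,
       -1.35843405e-05, -1.79111152e-05]), 'tool_pos': array([0.21440028, 0.4791015 , 0.40391964]), 'tcp_rot': array([ -88.85956612,   89.90934554, -112.96890963]), 'force': array([-0.1516623 ,  0.04132704,  0.09290056]), 'moment': array([ 0.01563122, -0.04993881,  0.00298676]), 'grip_width': 0.08569735044639264}
scene [1.65920268 0.60747393 1.19499601] [ 50.87792921   1.32798719 123.21147535] [[537.11216821   0.         290.01134822]
 [  0.         537.11216821 208.49232555]
 [  0.           0.           1.        ]] ['color', 'depth', 'intrinsics', 'xyz', 'orientation']
top [ 0.36675466 -0.15453974  1.17236142] [  8.34059801  -1.62803425 -88.47131766] [[390.63082066   0.         279.08282744]
 [  0.         390.63082066 209.0019708 ]
 [  0.           0.           1.        ]] ['color', 'depth', 'intrinsics', 'xyz', 'orientation']
```

View pics/top0.png

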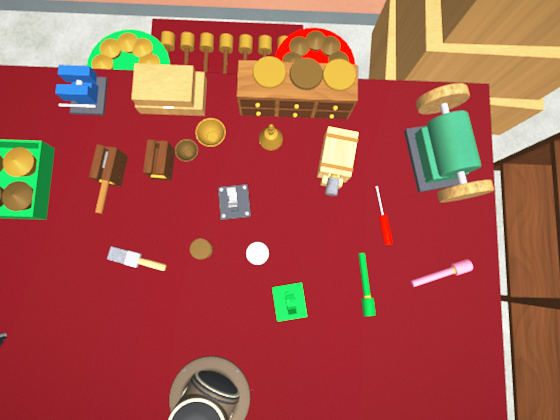

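View pics/scene0.png

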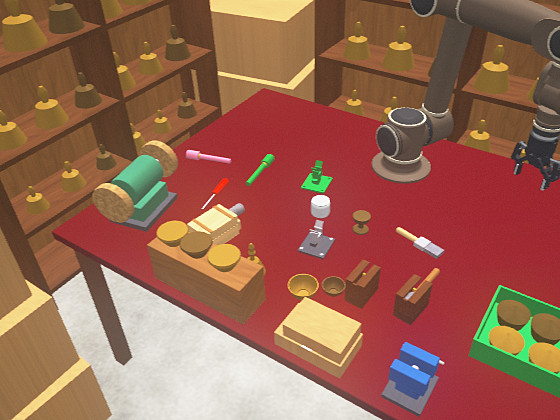

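Striker look-alikes (top): grey head in the pale crate (332,186) is the one meant. The others are stored (102,195), green (366,290) and pink (445,273). Clips: grey (234,200) is meant, green (290,302) is not. Empty bay (158,160), filled bay (106,165).

```bash
python3 - <<'E'
from h import *
d=dict(np.load('pics/top0.npz')); P=cloud(d)
c=d['color'][:,:,::-1]
A=cv2.resize(c[120:215,290:375],None,fx=4.6,fy=4.6,interpolation=cv2.INTER_CUBIC)
B=cv2.resize(c[120:215,135:262],None,fx=3.1,fy=4.6,interpolation=cv2.INTER_CUBIC)
cv2.imwrite('pics/crop1.png',np.hstack([A,B]))
for n,m in {'table':(300,230),'crate roof':(340,150),'head':(332,186),'head2':(330,190),'clip':(234,198),'bay':(158,150),'tin':(257,253),'lamp':(201,249),'driver':(380,215),'bell':(270,137),'bowl':(210,132),'sbowl':(186,150)}.items(): print(n,m,P[m[1],m[0]].round(4))
def comp(name,x0,x1,y0,y1,z0,z1):
    s=P[(P[...,0]>x0)&(P[...,0]<x1)&(P[...,1]>y0)&(P[...,1]<y1)&(P[...,2]>z0)&(P[...,2]<z1)]
    r=cv2.minAreaRect((s[:,:2]*1000).astype(np.float32)); print(name,len(s),s.min(0).round(3),s.max(0).round(3),r)
c0=P[150,340];
comp('roof',c0[0]-.1,c0[0]+.1,c0[1]-.08,c0[1]+.08,.073,.09)
h=P[186,332]; comp('head',h[0]-.06,h[0]+.025,h[1]-.04,h[1]+.04,.055,.0735)
k=P[198,234]; comp('clip foot',k[0]-.07,k[0]+.07,k[1]-.07,k[1]+.07,.004,.02); comp('clip top',k[0]-.07,k[0]+.07,k[1]-.07,k[1]+.07,.06,.1)
b=P[150,158]; comp('bay',b[0]-.1,b[0]+.1,b[1]-.055,b[1]+.045,.083,.095)
E
```

```text
table (300, 230) [ 4.775e-01 -2.480e-01  3.000e-04]
crate roof (340, 150) [ 0.7057 -0.3532  0.0823]
head (332, 186) [ 0.6    -0.3318  0.0753]
head2 (330, 190) [ 0.5886 -0.3265  0.0727]
clip (234, 198) [ 0.5602 -0.0502  0.0513]
bay (158, 150) [0.7021 0.1846 0.0315]
tin (257, 253) [ 0.4032 -0.1226  0.0553]
lamp (201, 249) [0.4099 0.0353 0.0603]
driver (380, 215) [ 0.5304 -0.4913  0.0009]
bell (270, 137) [ 0.7469 -0.1492  0.0544]
bowl (210, 132) [0.7724 0.0368 0.0067]
sbowl (186, 150) [0.713  0.1074 0.0046]
roof 1462 [ 0.606 -0.406  0.073] [ 0.776 -0.298  0.09 ] ((687.4403076171875, -349.8877868652344), (94.06523132324219, 166.8551788330078), 80.7271499633789)
head 160 [ 0.576 -0.355  0.055] [ 0.625 -0.316  0.073] ((602.0748901367188, -335.6378479003906), (35.672916412353516, 49.87586212158203), 81.78563690185547)
clip foot 839 [ 0.49  -0.12   0.004] [0.63  0.02  0.017] ((560.1616821289062, -50.10740661621094), (138.89015197753906, 139.9247283935547), 89.75190734863281)
clip top 119 [ 0.528 -0.061  0.067] [ 0.583 -0.033  0.093] ((555.736328125, -47.36115264892578), (54.4071044921875, 26.082834243774414), 4.337629795074463)
bay 573 [0.615 0.141 0.083] [0.714 0.204 0.095] ((664.869140625, 172.4808349609375), (60.2642822265625, 96.89002990722656), 86.93976593017578)
```

View pics/crop1.png

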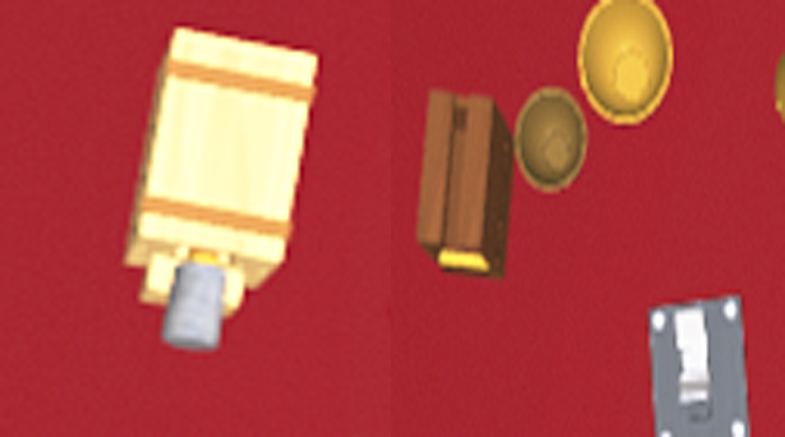

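```bash
python3 - <<'E'
from h import *
o=env.get_obs(); M=R.from_euler('xyz',o['tcp_rot'],degrees=True).as_matrix(); print(M.round(3))
for f in('top0','scene0'):
    d=dict(np.load(f'pics/{f}.npz')); P=cloud(d); c=d['color'].astype(int)
    k=np.array([.556,-.047]); near=np.hypot(P[...,0]-k[0],P[...,1]-k[1])<.09
    g=(c.max(-1)-c.min(-1)<40)&near
    for lo,hi in((.004,.02),(.02,.05),(.05,.075),(.075,.1)):
        s=P[g&(P[...,2]>lo)&(P[...,2]<hi)]
        if len(s)>3: print(f,lo,len(s),s.mean(0).round(3),cv2.minAreaRect((s[:,:2]*1000).astype(np.float32)))
d=dict(np.load('pics/scene0.npz')); c=d['color'][:,:,::-1]
A=cv2.resize(c[185:265,285:350],None,fx=6,fy=6,interpolation=cv2.INTER_CUBIC)
B=cv2.resize(c[195:275,175:250],None,fx=5,fy=6,interpolation=cv2.INTER_CUBIC)
cv2.imwrite('pics/crop2.png',np.hstack([A,B]))
E
```

```text
[[-0.001  0.408  0.913]
 [-0.001  0.913 -0.408]
 [-1.    -0.001  0.   ]]
top0 0.004 730 [ 0.554 -0.048  0.009] ((556.5587158203125, -46.46747970581055), (98.82169342041016, 89.81727600097656), 7.427090644836426)
top0 0.02 53 [ 0.542 -0.051  0.038] ((554.431396484375, -48.557456970214844), (58.58737564086914, 23.1512508392334), 10.254339218139648)
top0 0.05 67 [ 0.559 -0.048  0.062] ((556.9215087890625, -47.9140625), (35.648887634277344, 26.009321212768555), 1.5374457836151123)
top0 0.075 82 [ 0.56  -0.047  0.083] ((556.677978515625, -47.67013931274414), (54.54841613769531, 23.2739315032959), 9.078622817993164)
scene0 0.004 407 [ 0.569 -0.037  0.008] ((561.4970703125, -42.56624984741211), (104.29759979248047, 89.58320617675781), 8.293961524963379)
scene0 0.02 102 [ 0.572 -0.038  0.037] ((566.678466796875, -42.56651306152344), (56.3380012512207, 28.17226791381836), 5.695611000061035)
scene0 0.05 90 [ 0.561 -0.042  0.064] ((557.140625, -43.2083854675293), (46.92983627319336, 28.61199188232422), 5.795583724975586)
scene0 0.075 45 [ 0.551 -0.044  0.082] ((558.1648559570312, -41.992225646972656), (58.91590881347656, 25.310983657836914), 6.183713436126709)
```

View pics/crop2.png

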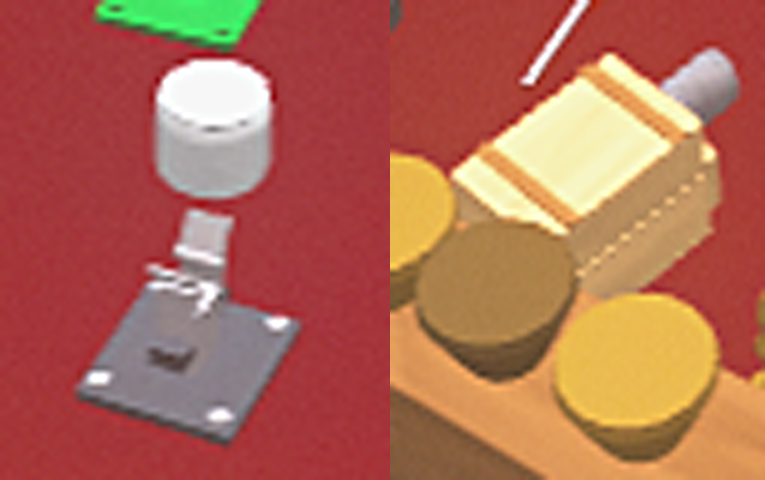

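The clip crop shows the jaws spread roughly along world x (about 7.5°), so the clip axis runs roughly along y. The striker head sticks out of the crate toward the robot. Starting the move.

Emit:
send_rows(
  steps="0.085 0 -0.0266 0.0312 0;0.085 0 -0.0266 0.0312 0;0.085 0 -0.0266 0.0312 0;0.085 0 -0.0266 0.0312 0;0.085 0 -0.0266 0.0312 0;0.085 0 -0.0266 0.0312 0;0.085 0 -0.0266 0.0312 0;0.085 0 -0.0266 0.0312 0;0.085 0 -0.0266 0.0312 0;0.085 0 -0.0266 0.0312 0",
)

```text
time: 0.93
tool_pos: [0.3907, 0.1069, 0.4046]
tcp_rot: [55.5, 90.0, 31.4]
force: [1.4, 0.1, -0.2]
grip_width: 0.0852
```

Emit:
send_rows(
  steps="0.085 0 -0.0266 0.0312 0;0.085 0 -0.0266 0.0312 0;0.085 0 -0.0266 0.0312 0;0.085 0 -0.0266 0.0312 0;0.085 0 -0.0266 0.0312 0;0.085 0 -0.0266 0.0312 0;0.085 0 -0.0266 0.0312 0;0.085 0 -0.0266 0.0312 0;0.085 0 0 0 -0.12;0.085 0 0 0 -0.12",
)

```text
time: 1.77
tool_pos: [0.5322, -0.1897, 0.403]
tcp_rot: [172.2, 89.9, 162.0]
force: [-0.7, -0.1, -0.9]
grip_width: 0.0847
```

```bash
cat >> h.py <<'E'
def st():
    o=env.get_obs(); M=R.from_euler('xyz',o['tcp_rot'],degrees=True).as_matrix()
    print('t',o['time'],'pos',o['tool_pos'].round(4),'yaw',np.degrees(np.arctan2(M[1,1],M[0,1])).round(2),'xdown',M[:,0].round(3),'j',o['joints'].round(1),'F',o['force'].round(1),'w',round(o['grip_width'],4)); return o,M
def go(pt,yaw=None):
    "shift in tool axes (m) to bring TCP to pt; turn in rad"
    o,M=st(); print('shift',(M.T@(np.array(pt)-o['tool_pos'])).round(4))
    if yaw is not None:
        y=np.degrees(np.arctan2(M[1,1],M[0,1])); print('turn',-np.radians((yaw-y+180)%360-180).round(4))
E
python3 - <<'E'
from h import *
go([.602,-.3356,.30],81)
d=grab('wrist','w1'); print(d['xyz'],d['orientation'])
E
```

```text
t 1.7667 pos [ 0.5322 -0.1897  0.403 ] yaw 79.76 xdown [-0.002  0.001 -1.   ] j [-19.6  11.7   2.8  81.3  -0.   -9.4] F [-0.7 -0.1 -0.9] w 0.0847
shift [ 0.1027 -0.1312  0.0949]
turn -0.0217
[ 0.4537793  -0.17630161  0.37169324] [-1.79307338e+01 -5.42805658e-02  7.97824949e+01]
```

View pics/w1.png

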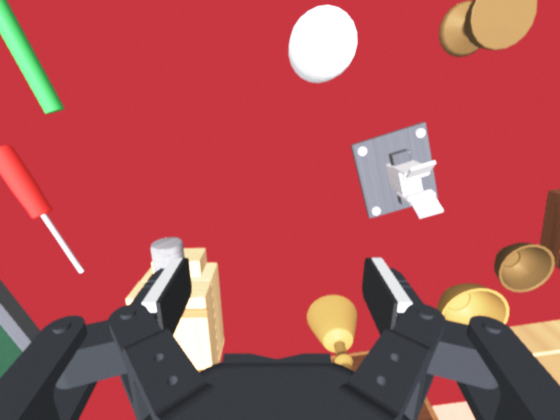

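The wrist view shows the grey head at (167,250), the clip at (408,175) and the tin at (323,45). I'll refine the head and clip positions from this depth image.

```bash
python3 - <<'E'
from h import *
d=dict(np.load('pics/w1.npz')); P=cloud(d); c=d['color'].astype(int)
g=(c.max(-1)-c.min(-1)<45)
def rc(n,k,r,lo,hi,col=True):
    m=(np.hypot(P[...,0]-k[0],P[...,1]-k[1])<r)&(P[...,2]>lo)&(P[...,2]<hi)
    if col: m&=g
    s=P[m]
    if len(s)>3: print(n,len(s),s.mean(0).round(4),np.percentile(s[:,2],98).round(4),cv2.minAreaRect((s[:,:2]*1000).astype(np.float32)))
rc('head',(.602,-.3356),.045,.05,.08)
rc('foot',(.557,-.0465),.09,.005,.02); rc('jawtop',(.557,-.0465),.06,.077,.1)
rc('roof',(.69,-.35),.12,.078,.09,False)
t=dict(np.load('pics/top0.npz')); P=cloud(t); c=t['color'].astype(int)
rc('roofT',(.69,-.35),.12,.077,.09,False)
rc('block',(.615,-.335),.05,.03,.043,False)
E
```

```text
head 708 [ 0.5895 -0.3284  0.0655] 0.0728 ((596.884033203125, -330.4541320800781), (34.117645263671875, 31.952476501464844), 82.33604431152344)
foot 3963 [ 0.5517 -0.0523  0.0078] 0.0122 ((559.2643432617188, -45.10675811767578), (99.0028305053711, 89.83301544189453), 7.4653143882751465)
jawtop 551 [ 0.5651 -0.0447  0.0835] 0.0886 ((559.8567504882812, -44.7086181640625), (55.182254791259766, 24.86142921447754), 7.341287612915039)
roof 1857 [ 0.6909 -0.3186  0.0805] 0.0828 ((690.1510009765625, -346.02685546875), (92.46308898925781, 106.99085235595703), 80.97322845458984)
roofT 1414 [ 0.6999 -0.3517  0.0822] 0.0868 ((674.2796020507812, -347.7390441894531), (94.06523132324219, 193.52513122558594), 80.7271499633789)
block 83 [ 0.6255 -0.337   0.0371] 0.0423 ((625.920654296875, -334.1401062011719), (72.79934692382812, 65.67347717285156), 49.639793395996094)
```

Emit:
send_rows(
  steps="0.085 0.01 -0.033 0.024 -0.022;0.085 0.01 -0.033 0.024 0;0.085 0.01 -0.033 0.024 0;0.085 0.01 -0.032 0.023 0",
)

```text
time: 2.15
tool_pos: [0.6039, -0.3322, 0.3646]
tcp_rot: [-8.2, 90.0, -17.4]
force: [1.1, -0.6, 1.2]
grip_width: 0.0854
```

Emit:
send_rows(
  steps="0.085 0.035 -0.002 -0.004 0;0.085 0.035 0 0 0;0.085 0.035 0 0 0;0.085 0.03 0 0 0;0.085 0.0186 0 0 0;0.085 0 0 0 0",
)

```text
time: 2.65
tool_pos: [0.5973, -0.3312, 0.2055]
tcp_rot: [160.1, 89.5, 150.9]
force: [-0.3, 0.1, -1.7]
grip_width: 0.0849
```

```bash
python3 - <<'E'
from h import *
go([.600,-.334,.211],81)
d=grab('wrist','w2')
E
```

```text
t 2.65 pos [ 0.5973 -0.3312  0.2055] yaw 80.79 xdown [-0.008  0.005 -1.   ] j [-29.   27.9   0.4  63.1   0.  -19.8] F [-0.3  0.1 -1.7] w 0.0849
shift [-0.0056 -0.0023  0.0031]
turn -0.0037
```

View pics/w2.png

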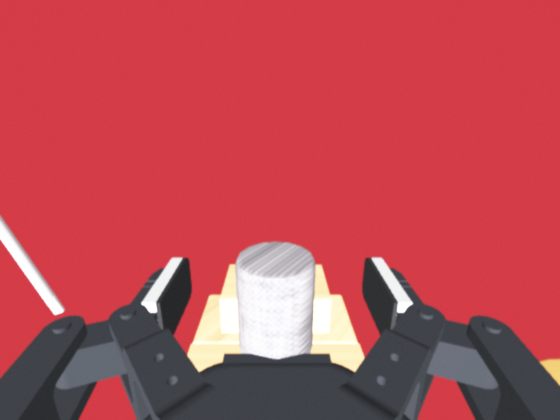

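The wrist view shows the head at column 275, centred between the pads (168 and 386). I'll raise it a little and close.

Emit:
send_rows(
  steps="0.085 -0.004 0 0.002 0;0.06 0 0 0 0;0.04 0 0 0 0;0.0 0 0 0 0;0.0 0 0 0 0;0.0 0 0 0 0;0 0 0 0 0;0 0 0 0 0",
  grip_force=60,
)

```text
time: 3.37
tool_pos: [0.6012, -0.3329, 0.2167]
tcp_rot: [-13.9, 89.9, -23.0]
force: [-1.0, 0.7, 4.8]
grip_width: 0.0341
```

Width 34.1 mm is below 36 mm, so the grip is slightly above the head's axis. I'll reopen, lower 7 mm and close again.

Emit:
send_rows(
  steps="0.05 0 0 0 0;0.05 0 0 0 0;0.05 0.007 0 0 0;0.05 0 0 0 0;0 0 0 0 0;0 0 0 0 0;0 0 0 0 0;0 0 0 0 0;0 0 0 0 0",
  grip_force=80,
)

```text
time: 4.12
tool_pos: [0.601, -0.3328, 0.2081]
tcp_rot: [164.3, 90.0, 155.2]
force: [0.8, 0.1, -0.6]
grip_width: 0.0342
```

```bash
python3 - <<'E'
from h import *
st()
E
```

```text
t 4.1167 pos [ 0.601  -0.3328  0.2081] yaw 80.9 xdown [-0.  0. -1.] j [-29.   27.9   0.9  62.9  -0.  -19.9] F [ 0.8  0.1 -0.6] w 0.0342
```

Emit:
send_rows(
  steps="0 -0.001 0 -0.008 0;0 0 0 -0.015 0;0 0 0 -0.015 0;0 0 0 -0.015 0;0 0 0 -0.015 0;0 0 0 -0.015 0;0 0 0 -0.015 0;0 0 0 -0.015 0;0 0 0 -0.015 0;0 0 0 -0.015 0",
)

```text
time: 4.95
tool_pos: [0.4585, -0.3098, 0.2095]
tcp_rot: [-98.0, 90.0, -107.1]
force: [-0.1, -1.2, -1.4]
grip_width: 0.0338
```

```bash
python3 - <<'E'
from h import *
st(); d=grab('wrist','w3'); e=grab('top','t3')
cv2.imwrite('pics/v3.png',np.hstack([d['color'][:,:,::-1][::1,100:460],cv2.resize(e['color'][130:270,220:360],(420,420))[:,:,::-1]]))
E
```

```text
t 4.95 pos [ 0.4585 -0.3098  0.2095] yaw 80.89 xdown [-0. -0. -1.] j [-34.   14.3 -18.6  57.   -0.  -24.9] F [-0.1 -1.2 -1.4] w 0.0338
```

View pics/v3.png

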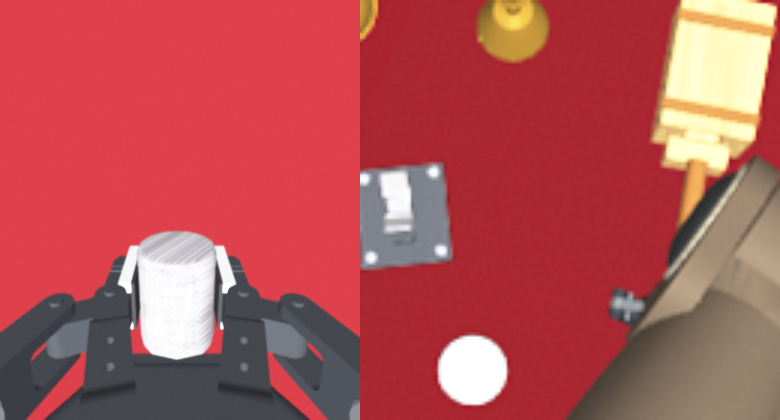

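The wrist view shows the head squarely held. The top view shows the handle end clear of the crate, with its tail just past the block. Next, lift and turn.

Emit:
send_rows(
  steps="0 -0.02 0 -0.01 0;0 -0.03 0 -0.01 0;0 -0.035 0 0 0;0 -0.025 0 0 -0.06;0 0 0 0 -0.12;0 0 0 0 -0.12;0 0 0 0 -0.12;0 0 0 0 -0.12;0 0 0 0 -0.12;0 0 0 0 -0.12",
)

```text
time: 5.88
tool_pos: [0.4404, -0.307, 0.3196]
tcp_rot: [-66.5, 90.0, -30.6]
force: [0.7, 0.3, -1.1]
grip_width: 0.034
```

Emit:
send_rows(
  steps="0 0 0 0 -0.12;0 0 0 0 -0.12;0 0 0 0 -0.12;0 0 0 0 -0.12;0 0 0 0 -0.12;0 0 0 0 -0.12;0 0 0 0 -0.12;0 0 0 0 -0.12;0 0 0 0 -0.12;0 0 0 0 0",
)

```text
time: 6.72
tool_pos: [0.4404, -0.307, 0.3195]
tcp_rot: [-130.2, 90.0, -32.6]
force: [-0.5, -0.2, -1.6]
grip_width: 0.0342
```

```bash
python3 - <<'E'
from h import *
go([.5647,-.0961,.32],187.5)
d=grab('wrist','w4'); P=cloud(d); o,M=st()
c=d['color'].astype(int); m=(P[...,2]<o['tool_pos'][2]-.12)&(P[...,2]>o['tool_pos'][2]-.19)
L=(P-o['tool_pos'])@M
s=(abs(L[...,1])<.008)&(L[...,0]>.12)&(L[...,0]<.19)&(abs(L[...,2])<.2)
q=L[s]; print(len(q),'x',q[:,0].min(),q[:,0].max(),'z',np.percentile(q[:,2],[0,1,5,50,95,100]).round(4))
f=q[q[:,2]<np.percentile(q[:,2],30)]; print(f[:,0].min(),f[:,0].max(), f[:,2].mean())
E
```

```text
t 6.7167 pos [ 0.4404 -0.307   0.3195] yaw -172.35 xdown [ 0.001 -0.    -1.   ] j [ -34.9    9.2  -10.6   70.1    0.  -132.5] F [-0.5 -0.2 -1.6] w 0.0342
shift [-0.0005 -0.1513  0.1925]
turn 0.0026
t 6.7667 pos [ 0.4404 -0.307   0.3195] yaw -172.66 xdown [ 0.001 -0.    -1.   ] j [ -34.9    9.2  -10.6   70.1    0.  -132.2] F [-0.7  0.  -2.4] w 0.034
4696 x 0.13416397021340257 0.1707480975062424 z [-0.0211 -0.0206 -0.0203 -0.0065  0.0226  0.0275]
0.13462882181248367 0.1707480975062424 -0.019803269561067954
```

Emit:
send_rows(
  steps="0 0 -0.0215 0.0278 0;0 0 -0.0215 0.0278 0;0 0 -0.0215 0.0278 0;0 0 -0.0215 0.0278 0;0 0 -0.0215 0.0278 0;0 0 -0.0215 0.0278 0;0 0 -0.0215 0.0276 0;0 0.02 0 0 0;0 0.02 0 0 0;0 0 0 0 0",
  grip_force=100,
)

```text
time: 7.6
tool_pos: [0.5634, -0.0935, 0.2756]
tcp_rot: [73.8, 89.7, 171.2]
force: [-1.2, 0.1, -1.8]
grip_width: 0.0336
```

```bash
python3 - <<'E'
from h import *
go([.5645,-.0946,.2525],187.5)
d=grab('wrist','w5'); e=grab('scene','s5'); P=cloud(d);Q=cloud(e)
a=d['color'][:,:,::-1]; b=cv2.resize(e['color'][150:290,260:400],(420,420),interpolation=cv2.INTER_CUBIC)[:,:,::-1]
cv2.imwrite('pics/v5.png',np.hstack([a[:,90:470],b]))
c=e['color'].astype(int); g=(c[...,0]-c[...,2]>60)&(c[...,1]>70)&(np.hypot(Q[...,0]-.555,Q[...,1]+.02)<.12)&(Q[...,2]>.09)&(Q[...,2]<.19)
s=Q[g]; print('handle',len(s)); 
if len(s)>10:
    # line fit
    l=cv2.fitLine(s.astype(np.float32),cv2.DIST_HUBER,0,.01,.01).ravel(); print(l, 'yaw',np.degrees(np.arctan2(l[1],l[0])), s.min(0),s.max(0))
E
```

```text
t 7.6 pos [ 0.5634 -0.0935  0.2756] yaw -172.61 xdown [-0.005  0.001 -1.   ] j [  -9.4   14.   -10.3   66.    -0.  -106.8] F [-1.2  0.1 -1.8] w 0.0336
shift [ 0.0231 -0.0011 -0.0012]
turn -0.002
handle 261
[-1.1765502e-01  9.9303758e-01  5.8075944e-03  5.5385923e-01
  2.6481612e-05  1.2984014e-01] yaw 96.7569 [ 0.51547838 -0.08723375  0.10374048] [0.5824227  0.06812074 0.15265644]
```

View pics/v5.png

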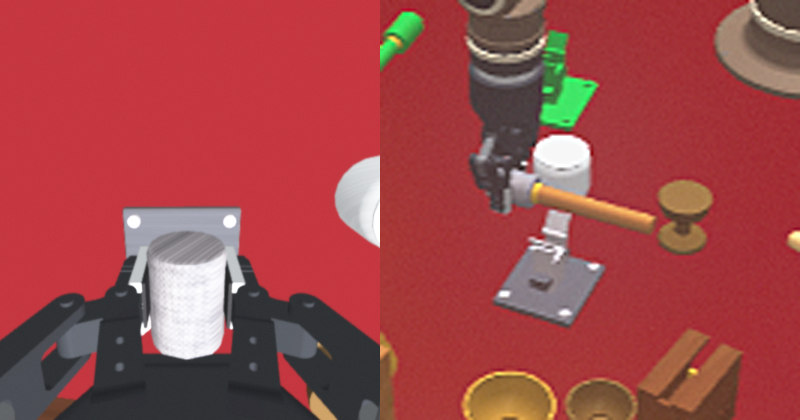

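The scene crop shows the handle level above the clip, with the jaws below it and the head on the −y side. Next, push it down.

Emit:
send_rows(
  steps="0 0.02 -0.001 -0.001 0;0 0.015 0 0 0;0 0.006 0 0 0;0 0.005 0 0 0;0 0.005 0 0 0;0 0.005 0 0 0;0 0.005 0 0 0;0 0.004 0 0 0;0 0.002 0 0 0;0 0 0 0 0",
  grip_force=120,
)

```text
time: 8.53
tool_pos: [0.5654, -0.0956, 0.2125]
tcp_rot: [-119.4, 90.0, -21.9]
force: [1.4, -0.3, 1.9]
grip_width: 0.0331
```

```bash
cat >> h.py <<'E'
def handle(name,f,zlo,zhi,k=(.555,-.0),r=.13):
    e=grab(name,f); Q=cloud(e); c=e['color'].astype(int)
    g=(c[...,0]-c[...,2]>60)&(c[...,1]>70)&(np.hypot(Q[...,0]-k[0],Q[...,1]-k[1])<r)&(Q[...,2]>zlo)&(Q[...,2]<zhi)
    s=Q[g]; print(name,'handle',len(s))
    if len(s)>10:
        l=cv2.fitLine(s.astype(np.float32),cv2.DIST_HUBER,0,.01,.01).ravel(); print(l.round(4),'yaw',np.degrees(np.arctan2(l[1],l[0])),'slope',l[2]); print(np.percentile(s,[1,99],axis=0).round(4))
    return e
E
python3 - <<'E'
from h import *
st(); e=handle('scene','s6',.03,.1)
cv2.imwrite('pics/v6.png',cv2.resize(e['color'][150:290,260:400],(560,560),interpolation=cv2.INTER_CUBIC)[:,:,::-1])
E
```

```text
t 8.5333 pos [ 0.5654 -0.0956  0.2125] yaw -172.53 xdown [ 0.001 -0.    -1.   ] j [  -9.6   16.2  -15.8   58.    -0.  -107.1] F [ 1.4 -0.3  1.9] w 0.0331
scene handle 247
[-0.0773  0.9955 -0.0554  0.5542  0.0158  0.0668] yaw 94.4376 slope -0.05541561
[[ 0.43   -0.0857  0.0552]
 [ 0.5741  0.0648  0.0828]]
```

View pics/v6.png

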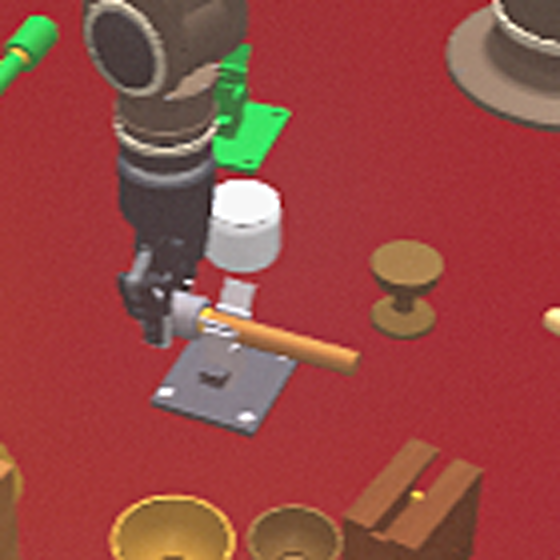

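The scene crop shows the handle seated between the jaws, its tail hanging free toward +y. The force is back to about 2 N, so it has snapped in. Next, release and lift.

Emit:
send_rows(
  steps="0.04 0 0 0 0;0.055 0 0 0 0;0.085 0 0 0 0;0.085 0 0 0 0;0.085 -0.015 0 0 0;0.085 -0.03 0 0 0;0.085 -0.035 0 0 0;0.085 0 0 0.033 0;0.085 0 0 0.033 0;0.085 0 0 0.0335 0",
  grip_force=60,
)

```text
time: 9.42
tool_pos: [0.5521, 0.0036, 0.2932]
tcp_rot: [-93.8, 89.9, 3.5]
force: [0.2, -0.6, -0.6]
grip_width: 0.0853
```

```bash
python3 - <<'E'
from h import *
st(); e=handle('scene','s7',.045,.1,r=.09); d=handle('wrist','w7',.045,.1,r=.09)
cv2.imwrite('pics/v7.png',np.hstack([d['color'][:,90:470,::-1],cv2.resize(e['color'][150:290,260:400],(420,420),interpolation=cv2.INTER_CUBIC)[:,:,::-1]]))
E
```

```text
t 9.4167 pos [0.5521 0.0036 0.2932] yaw -172.63 xdown [ 0.001  0.    -1.   ] j [  0.4  11.4 -11.4  67.2   0.  -97. ] F [ 0.2 -0.6 -0.6] w 0.0853
scene handle 228
[-0.122   0.9918 -0.0383  0.5558  0.0066  0.0659] yaw 97.01527 slope -0.03831952
[[ 0.5385 -0.0632  0.0532]
 [ 0.5757  0.0649  0.083 ]]
wrist handle 4911
[-0.1455  0.9893  0.0142  0.555  -0.0156  0.0686] yaw 98.36638 slope 0.014234302
[[ 0.5371 -0.0653  0.0615]
 [ 0.5686  0.0613  0.0707]]
```

View pics/v7.png

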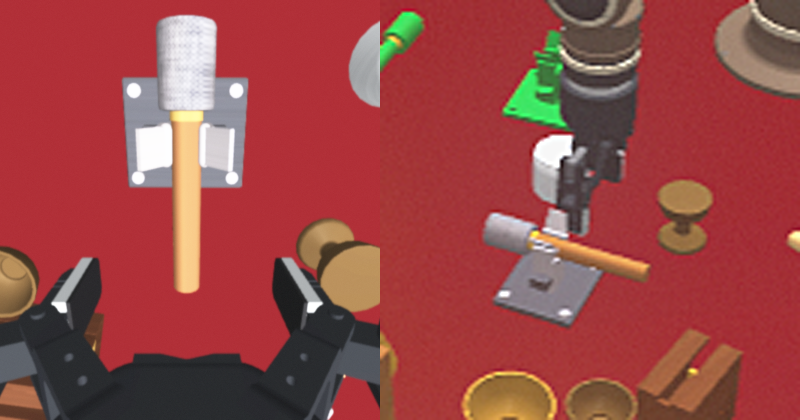

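The wrist view shows the striker clipped level: head at (187,62), tail at (187,290), jaws at (155,148) and (217,145). The gripper is over the handle on the tail side. Next, descend and grip.

Emit:
send_rows(
  steps="0.085 0.03 0 0 0;0.085 0.03 0 0 0;0.085 0.02 0 0 0;0.06 0 0 0 0;0.04 0 0 0 0;0 0 0 0 0;0 0 0 0 0;0 0 0 0 0;0 0 0 0 0;0 0 0 0 0",
  grip_force=120,
)

```text
time: 10.35
tool_pos: [0.5528, 0.003, 0.2137]
tcp_rot: [-102.1, 89.9, -4.7]
force: [0.4, 0.4, 5.1]
grip_width: 0.0167
```

```bash
python3 - <<'E'
from h import *
st()
E
```

```text
t 10.35 pos [0.5528 0.003  0.2137] yaw -172.53 xdown [ 0.003 -0.    -1.   ] j [  0.3  14.  -18.5  57.4  -0.  -97.2] F [0.4 0.4 5.1] w 0.0167
```

Emit:
send_rows(
  steps="0 -0.004 0 0 0;0 -0.004 0 0 0;0 -0.004 0 0 0;0 -0.004 0 0 0;0 -0.006 0 0 0;0 -0.008 0 0 0;0 -0.02 0 0 0;0 -0.025 0 0 0;0 -0.025 0 0 0;0 0 0 0 0",
)

```text
time: 11.18
tool_pos: [0.5531, 0.0031, 0.3183]
tcp_rot: [-98.7, 89.6, -1.3]
force: [0.6, 0.2, -1.3]
grip_width: 0.0168
```

```bash
python3 - <<'E'
from h import *
o,M=st()
e=handle('scene','s8',.12,.2); d=grab('wrist','w8')
L=(cloud(d)-o['tool_pos'])@M
s=(abs(L[...,1])<.005)&(L[...,0]>.10)&(L[...,0]<.22)&(abs(L[...,2])<.2); q=L[s]
for a in np.arange(-.14,.08,.015):
    b=q[(q[:,2]>a)&(q[:,2]<a+.015)]
    if len(b): print(a.round(3),len(b),'top x',np.percentile(b[:,0],10).round(4))
print('zmin',q[:,2].min())
cv2.imwrite('pics/v8.png',np.hstack([d['color'][:,90:470,::-1],cv2.resize(e['color'][130:290,260:420],(420,420),interpolation=cv2.INTER_CUBIC)[:,:,::-1]]))
E
```

```text
t 11.1833 pos [0.5531 0.0031 0.3183] yaw -172.54 xdown [ 0.007 -0.    -1.   ] j [  0.3  10.8  -8.9  69.9  -0.  -97.1] F [ 0.6  0.2 -1.3] w 0.0168
scene handle 193
[-0.1405  0.99    0.0096  0.5588  0.0035  0.1686] yaw 98.07429 slope 0.0095918905
[[ 0.5427 -0.0638  0.1565]
 [ 0.5726  0.0665  0.1769]]
-0.125 70 top x 0.1405
-0.11 1684 top x 0.14
-0.095 1484 top x 0.1398
-0.08 1172 top x 0.14
-0.065 970 top x 0.1473
-0.05 887 top x 0.1473
-0.035 780 top x 0.1471
-0.02 901 top x 0.1013
-0.005 640 top x 0.1468
0.01 570 top x 0.1466
0.025 387 top x 0.1465
zmin -0.11104594040105809
```

View pics/v8.png

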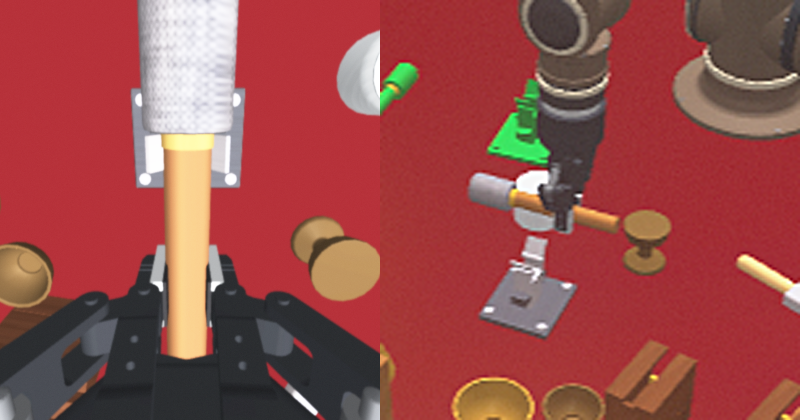

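Held level by the bare handle, with the axis about 157 mm ahead of the TCP, and the clip is empty. Next, turn it toward the bay.

Emit:
send_rows(
  steps="0 0 0 0 -0.1155;0 0 0 0 -0.1155;0 0 0 0 -0.1155;0 0 0 0 -0.1155;0 0 0 0 -0.1155;0 0 0 0 -0.1155;0 0 0 0 -0.1155;0 0 0 0 -0.1155;0 0 0 0 -0.1155;0 0 0 0 -0.1155",
)

```text
time: 12.12
tool_pos: [0.5516, 0.0031, 0.3107]
tcp_rot: [20.1, 89.8, -175.9]
force: [-0.5, 0.7, -1.6]
grip_width: 0.0168
```

Emit:
send_rows(
  steps="0 0 0 0 -0.1155;0 0 0 0 -0.1155;0 0 0 0 0",
)

```text
time: 12.37
tool_pos: [0.5516, 0.0031, 0.3108]
tcp_rot: [6.4, 89.8, -176.6]
force: [0.1, 0.1, -1.9]
grip_width: 0.0165
```

```bash
python3 - <<'E'
from h import *
go([.467,.183,.318],-93.1)
for f in ('top0','scene0','top','wrist'):
    d=dict(np.load(f'pics/{f}.npz')) if f[-1]=='0' else grab(f,f+'9')
    P=cloud(d); c=d['color'].astype(int)
    x,y,z=P[...,0],P[...,1],P[...,2]
    m=(x>.6)&(x<.73)&(y>.13)&(y<.215)&(z>.086)&(z<.095)
    s=P[m]; 
    if len(s)>20: print(f,len(s),s[:,2].mean(),cv2.minAreaRect((s[:,:2]*1000).astype(np.float32)))
    m=(x>.58)&(x<.64)&(y>.13)&(y<.215)&(z>.03)&(z<.045)&(c[...,0]-c[...,2]>90)&(c[...,1]>110)
    s=P[m]; 
    if len(s)>5: print(' sill',len(s),s.mean(0).round(4),s.min(0),s.max(0))
    m=(x>.36)&(x<.5)&(y>.1)&(y<.32)&(z>.012); 
    if f=='top0': print('obst',P[m].max(0) if m.any() else None, P[m].min(0))
E
```

```text
t 12.3667 pos [0.5516 0.0031 0.3108] yaw -92.96 xdown [-0.003 -0.    -1.   ] j [   0.3   11.1   -9.5   69.6   -0.  -176.7] F [ 0.1  0.1 -1.9] w 0.0165
shift [-0.007  -0.1753  0.0938]
turn 0.0025
top0 539 0.09018435966182897 ((664.8056640625, 172.2291259765625), (59.53573226928711, 97.3093490600586), 87.84912872314453)
 sill 44 [0.6208 0.1794 0.0372] [0.61543929 0.15576581 0.03025877] [0.62818236 0.19797891 0.0433894 ]
obst [0.41016759 0.31211846 0.02633229] [0.36006957 0.14455524 0.01204845]
scene0 390 0.08949466578817551 ((669.417724609375, 177.18307495117188), (60.53056335449219, 101.61125946044922), 86.88450622558594)
 sill 7 [0.6215 0.1579 0.0343] [0.61620679 0.15349067 0.03163795] [0.62708155 0.16138958 0.03692286]
wrist 3234 0.08916952142489781 ((653.8416137695312, 148.33734130859375), (23.38954734802246, 77.74891662597656), 71.84487915039062)
```

Emit:
send_rows(
  steps="0 0 -0.0292 0.0155 0;0 0 -0.0292 0.0155 0;0 0 -0.0292 0.0155 0;0 0 -0.0292 0.0155 0;0 0 -0.0292 0.0155 0;0 0 -0.0292 0.0155 -0.01;0 0 0 0 0",
)

```text
time: 13.05
tool_pos: [0.4666, 0.1867, 0.312]
tcp_rot: [-42.1, 89.9, 135.5]
force: [-0.2, 1.0, -0.9]
grip_width: 0.0168
```

```bash
python3 - <<'E'
from h import *
go([.468,.1831,.221],-92.5)
d=handle('wrist','w10',.12,.18,k=(.5,.18),r=.1); P=cloud(d)
x,y,z=P[...,0],P[...,1],P[...,2]
s=P[(x>.58)&(x<.73)&(y>.12)&(y<.225)&(z>.085)&(z<.095)]
if len(s)>20: print(len(s),cv2.minAreaRect((s[:,:2]*1000).astype(np.float32)))
cv2.imwrite('pics/v10.png',d['color'][:,:,::-1])
E
```

```text
t 13.05 pos [0.4666 0.1867 0.312 ] yaw -92.4 xdown [-0.002  0.002 -1.   ] j [ 2.180e+01  5.800e+00 -1.560e+01  6.870e+01  1.000e-01 -1.558e+02] F [-0.2  1.  -0.9] w 0.0168
shift [ 0.091   0.0037 -0.0017]
turn 0.0017
wrist handle 9210
[ 0.9987 -0.0514  0.      0.4808  0.1852  0.1663] yaw -2.946098 slope 0.0
[[0.4307 0.1743 0.1588]
 [0.534  0.1959 0.1681]]
```

View pics/v10.png

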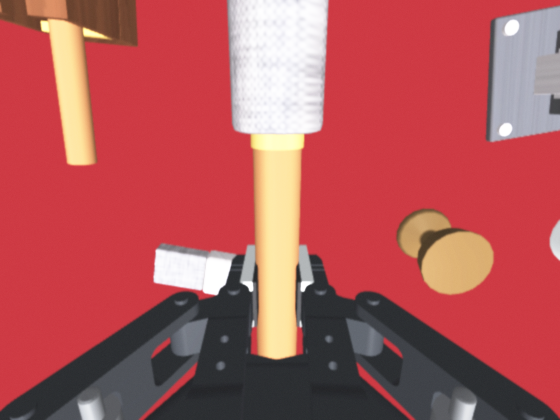

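The wrist view shows the striker straight ahead, head at (278,65), stored handle at (75,90), brush lying low below. Next, descend, then compare head and bay in the same camera.

Emit:
send_rows(
  steps="0 0.03 0.0037 -0.0017 0;0 0.03 0 0 0;0 0.02 0 0 0;0 0.011 0 0 0;0 0 0 0 0",
)

```text
time: 13.52
tool_pos: [0.4695, 0.1783, 0.2187]
tcp_rot: [26.0, 89.7, -156.7]
force: [-1.4, -0.1, -2.3]
grip_width: 0.017
```

```bash
python3 - <<'E'
from h import *
go([.468,.1831,.221],-92.5)
for n in('scene','top'):
    d=grab(n,n+'11'); P=cloud(d); c=d['color'].astype(int); x,y,z=P[...,0],P[...,1],P[...,2]
    g=(c.max(-1)-c.min(-1)<50)
    s=P[(x>.52)&(x<.61)&(y>.15)&(y<.22)&(z>.06)&(z<.1)&g]
    print(n,'head',len(s),np.percentile(s,[2,98],axis=0).round(4).tolist() if len(s) else '')
    if len(s)>5: print(cv2.minAreaRect((s[:,:2]*1000).astype(np.float32)), 'ridge',s[s[:,2]>np.percentile(s[:,2],80)].mean(0).round(4))
    s=P[(x>.605)&(x<.73)&(y>.13)&(y<.215)&(z>.086)&(z<.095)]
    if len(s)>5: print('bay',cv2.minAreaRect((s[:,:2]*1000).astype(np.float32)))
a=cv2.imread('pics/scene11.png')[230:330,310:450];b=cv2.imread('pics/top11.png')[130:230,100:240]
cv2.imwrite('pics/v11.png',np.hstack([cv2.resize(i,(400,286),interpolation=cv2.INTER_CUBIC) for i in(a,b)]))
E
```

```text
t 13.5167 pos [0.4695 0.1783 0.2187] yaw -92.67 xdown [-0.005 -0.002 -1.   ] j [  20.8    8.9  -24.2   57.2   -0.  -156.5] F [-1.4 -0.1 -2.3] w 0.017
shift [-0.0023 -0.0047  0.0018]
turn -0.003
scene head 180 [[0.5394, 0.1604, 0.0613], [0.5906, 0.1921, 0.0828]]
((565.4317016601562, 176.21144104003906), (35.66892623901367, 56.989505767822266), 83.3916244506836) ridge [0.5668 0.1761 0.0808]
bay ((669.2744140625, 177.23446655273438), (61.153663635253906, 98.9306869506836), 88.25296020507812)
top head 211 [[0.5363, 0.1531, 0.0688], [0.5824, 0.1858, 0.0864]]
((559.5874633789062, 169.81248474121094), (34.25873565673828, 48.222938537597656), 89.36978149414062) ridge [0.5605 0.1698 0.0849]
bay ((664.842529296875, 172.22647094726562), (59.14096450805664, 97.08824920654297), 86.8095703125)
```

The picture limit is reached, so I go by numbers. Both cameras put the head about 6 mm too far to −y relative to the bay. I'll correct and check again.

Emit:
send_rows(
  steps="0 0 -0.0045 0 0;0 0 0 0 0;0 0 0 0 0;0 0 0 0 0",
)

```text
time: 13.95
tool_pos: [0.4709, 0.1841, 0.2222]
tcp_rot: [-158.2, 89.9, 19.3]
force: [-0.3, 0.3, -1.4]
grip_width: 0.0169
```

```bash
cat > chk.py <<'E'
from h import *
go([.4695,.1845,.2185],-92.5)
for n in('scene','top'):
    d=grab(n,n+'12'); P=cloud(d); c=d['color'].astype(int); x,y,z=P[...,0],P[...,1],P[...,2]
    g=(c.max(-1)-c.min(-1)<50)
    s=P[(x>.52)&(x<.61)&(y>.14)&(y<.23)&(z>.06)&(z<.1)&g]
    b=P[(x>.605)&(x<.73)&(y>.13)&(y<.215)&(z>.086)&(z<.095)]
    h=cv2.minAreaRect((s[:,:2]*1000).astype(np.float32)); B=cv2.minAreaRect((b[:,:2]*1000).astype(np.float32)); dx=B[0][0]-h[0][0]
    print(n,h,B,'lateral head-bay mm',h[0][1]-dx*.0436-B[0][1],'zmax',np.percentile(s[:,2],[50,80,95]))
E
python3 chk.py
```

```text
t 13.95 pos [0.4709 0.1841 0.2222] yaw -92.54 xdown [ 0.002  0.001 -1.   ] j [  21.3    8.9  -23.7   57.3   -0.  -156.1] F [-0.3  0.3 -1.4] w 0.0169
shift [ 0.0037 -0.0004  0.0014]
turn -0.0006
scene ((566.9874267578125, 182.7464599609375), (36.47811508178711, 55.841705322265625), 77.79261016845703) ((667.951171875, 176.97764587402344), (60.575714111328125, 100.9184341430664), 87.61930084228516) lateral head-bay mm 1.366794799804694 zmax [0.07878571 0.0831683  0.08610668]
top ((560.7411499023438, 175.6943817138672), (33.99648666381836, 49.730567932128906), 87.89256286621094) ((665.1065063476562, 172.82177734375), (60.17298126220703, 96.89901733398438), 86.11071014404297) lateral head-bay mm -1.6777251708984409 zmax [0.08197581 0.08486438 0.08722572]
```

Emit:
send_rows(
  steps="0 0.0037 0 0 0;0 0 0 -0.008 0;0 0 0 -0.01 0;0 0 0 -0.01 0;0 0 0 -0.01 0;0 0 0 -0.01 0;0 0 0 -0.01 0;0 0 0 -0.005 0;0 0 0 0 0",
)

```text
time: 14.8
tool_pos: [0.5349, 0.1809, 0.2174]
tcp_rot: [-173.2, 90.0, 4.2]
force: [-0.3, 0.6, -0.9]
grip_width: 0.0165
```

```bash
python3 - <<'E'
from h import *
st()
E
```

```text
t 14.8 pos [0.5349 0.1809 0.2174] yaw -92.58 xdown [ 0.  0. -1.] j [  18.7   15.1  -16.5   58.4   -0.  -158.7] F [-0.3  0.6 -0.9] w 0.0165
```

Emit:
send_rows(
  steps="0 0 0 -0.01 0;0 0 0 -0.01 0;0 0 0 -0.01 0;0 0 0 -0.01 0;0 0 0 -0.003 0;0 0.005 0 0 0;0 0.004 0 0 0;0 0.002 0 0 0;0 0 0 0 0",
)

```text
time: 15.55
tool_pos: [0.5757, 0.179, 0.2056]
tcp_rot: [18.6, 89.9, -163.9]
force: [-0.0, -0.1, -2.0]
grip_width: 0.017
```

```bash
python3 - <<'E'
from h import *
st()
E
```

```text
t 15.55 pos [0.5757 0.179  0.2056] yaw -92.53 xdown [-0.002 -0.001 -1.   ] j [  17.3   19.5  -12.1   58.5    0.  -160.2] F [-0.  -0.1 -2. ] w 0.017
```

Next, push gently to the back wall in small steps, watching the force.

Emit:
send_rows(
  steps="0 0.0005 0 -0.003 0;0 0 0 -0.003 0;0 0 0 -0.003 0;0 0 0 -0.002 0;0 0 0 0 0",
)

```text
time: 15.97
tool_pos: [0.5881, 0.1787, 0.2064]
tcp_rot: [-166.4, 90.0, 11.0]
force: [-0.6, 0.4, -1.3]
grip_width: 0.0166
```

Emit:
send_rows(
  steps="0 0 0 -0.002 0;0 0 0 -0.001 0;0 0 0 0 0",
)

```text
time: 16.22
tool_pos: [0.5907, 0.1785, 0.2062]
tcp_rot: [-159.3, 90.0, 18.1]
force: [0.1, 0.4, -0.3]
grip_width: 0.0167
```

Emit:
send_rows(
  steps="0 0 0 -0.0015 0;0 0 0 -0.0015 0;0 0 0 0 0",
)

```text
time: 16.47
tool_pos: [0.5923, 0.1784, 0.2054]
tcp_rot: [0.6, 89.8, 178.1]
force: [-5.9, 1.7, -1.3]
grip_width: 0.0171
```

Emit:
send_rows(
  steps="0 0 0 -0.0015 0;0 0 0 -0.0015 0;0 0 0 0 0",
)

```text
time: 16.72
tool_pos: [0.5933, 0.1783, 0.2045]
tcp_rot: [0.2, 89.4, 177.7]
force: [-14.1, 2.1, 1.9]
grip_width: 0.0166
```

Contact with the back wall: −14 N at the expected depth, axis height about 48 mm. Next, release and rise.

Emit:
send_rows(
  steps="0.022 0 0 0 0;0.028 0 0 0 0;0.04 0 0 0 0;0.07 0 0 0 0;0.085 0 0 0 0;0.085 0 0 0 0;0.085 -0.02 0 0 0;0.085 -0.03 0 0 0;0.085 -0.03 0 0 0;0.085 0 0 0 0",
  grip_force=30,
)

```text
time: 17.55
tool_pos: [0.5979, 0.1786, 0.2927]
tcp_rot: [-161.1, 89.5, 16.4]
force: [0.7, -0.3, 0.6]
grip_width: 0.085
```

```bash
python3 - <<'E'
from h import *
st()
for n in('scene','top','wrist'):
    d=grab(n,n+'20'); P=cloud(d); c=d['color'].astype(int); x,y,z=P[...,0],P[...,1],P[...,2]
    g=(c[...,0]-c[...,2]>60)&(c[...,1]>80)
    for nm,y0,y1 in(('ours',.155,.205),('stored',.27,.36)):
        s=P[g&(x>.48)&(x<.612)&(y>y0)&(y<y1)&(z>.035)&(z<.085)]
        if len(s)>10:
            l=cv2.fitLine(s.astype(np.float32),cv2.DIST_HUBER,0,.01,.01).ravel(); print(n,nm,len(s),l.round(3),'tail/x range',np.percentile(s[:,0],[0,2,98]).round(4),'ztop',np.percentile(s[:,2],90).round(4))
    b=P[(x>.6)&(x<.73)&(y>.13)&(y<.215)&(z>.086)&(z<.095)]
    if len(b)>50: print(n,'bay',cv2.minAreaRect((b[:,:2]*1000).astype(np.float32)))
    b=P[(x>.6)&(x<.73)&(y>.27)&(y<.38)&(z>.086)&(z<.095)]
    if len(b)>50: print(n,'bay2',cv2.minAreaRect((b[:,:2]*1000).astype(np.float32)))
E
```

```text
t 17.55 pos [0.5979 0.1786 0.2927] yaw -92.55 xdown [ 0.009  0.003 -1.   ] j [  16.6   18.8   -1.8   68.9   -0.  -160.8] F [ 0.7 -0.3  0.6] w 0.085
scene ours 90 [ 0.997 -0.074 -0.001  0.56   0.183  0.056] tail/x range [0.5248 0.5294 0.6028] ztop 0.0596
scene stored 121 [ 0.966 -0.252 -0.051  0.56   0.33   0.055] tail/x range [0.5059 0.509  0.6079] ztop 0.0593
scene bay ((669.2088623046875, 177.10943603515625), (60.19974899291992, 100.65868377685547), 87.09637451171875)
scene bay2 ((647.9714965820312, 322.48199462890625), (60.338714599609375, 99.20686340332031), 82.70869445800781)
top ours 192 [ 0.999 -0.045 -0.022  0.58   0.173  0.057] tail/x range [0.5259 0.5268 0.6048] ztop 0.06
top stored 11 [-0.079 -0.322  0.943  0.594  0.304  0.056] tail/x range [0.5914 0.5916 0.5971] ztop 0.0794
top bay ((673.1195678710938, 172.23292541503906), (59.798336029052734, 80.84198760986328), 87.18787384033203)
wrist ours 2178 [ 0.999 -0.043  0.002  0.573  0.178  0.055] tail/x range [0.5293 0.5317 0.6103] ztop 0.0574
wrist stored 2887 [ 0.929 -0.359  0.089  0.561  0.32   0.055] tail/x range [0.5082 0.5163 0.6112] ztop 0.0716
wrist bay ((668.4185180664062, 174.94239807128906), (58.37993621826172, 96.46322631835938), 86.98541259765625)
wrist bay2 ((646.1051025390625, 315.4760437011719), (51.41279983520508, 96.50457000732422), 81.94403839111328)
```

All cameras show the tail about 90 mm outside the mouth and level (within ±2 mm). To be sure it is fully home, I'll nudge the handle end with closed fingers.

Emit:
send_rows(
  steps="0.0 0 0 0.034 0;0 0 0 0.034 0;0 0 0 0.034 0;0 0 0 0 0;0 0 0 0 0;0 0 0 0 0;0 0.03 0 0 0;0 0.03 0 0 0;0 0.025 0 0 0;0 0 0 0 0",
)

```text
time: 18.53
tool_pos: [0.4937, 0.182, 0.1958]
tcp_rot: [23.9, 89.5, -158.7]
force: [-1.1, -0.0, -0.0]
grip_width: -0.0
```

Emit:
send_rows(
  steps="0 0 0 -0.004 0;0 0 0 -0.003 0;0 0 0 -0.002 0;0 0 0 0 0",
)

```text
time: 18.87
tool_pos: [0.5051, 0.1826, 0.2029]
tcp_rot: [-158.8, 89.8, 18.6]
force: [-0.4, -0.9, -0.0]
grip_width: -0.0
```

Emit:
send_rows(
  steps="0 0 0 -0.003 0;0 0 0 -0.003 0;0 0 0 -0.002 0;0 0 0 0 0;0 0 0 0 0",
)

```text
time: 19.28
tool_pos: [0.5116, 0.182, 0.2012]
tcp_rot: [149.1, 90.0, -33.4]
force: [-0.2, -0.8, -0.4]
grip_width: -0.0002
```

Emit:
send_rows(
  steps="0 0 0 -0.0015 0;0 0 0 -0.0015 0;0 0 0 0 0;0 0 0 0 0",
)

```text
time: 19.62
tool_pos: [0.5146, 0.1819, 0.2011]
tcp_rot: [24.6, 90.0, -158.0]
force: [0.4, 0.1, 0.2]
grip_width: 0.0
```

Emit:
send_rows(
  steps="0 0 0 -0.0015 0;0 0 0 -0.0015 0;0 0 0 0 0;0 0 0 0 0",
)

```text
time: 19.95
tool_pos: [0.5176, 0.1817, 0.2011]
tcp_rot: [35.5, 90.0, -147.1]
force: [-0.2, 0.2, 0.4]
grip_width: 0.0
```

Emit:
send_rows(
  steps="0 0 0 -0.001 0;0 0 0 -0.001 0;0 0 0 0 0;0 0 0 0 0",
)

```text
time: 20.28
tool_pos: [0.5196, 0.1817, 0.2011]
tcp_rot: [177.3, 90.0, -5.2]
force: [0.3, -0.3, 0.4]
grip_width: -0.0002
```

Emit:
send_rows(
  steps="0 0 0 -0.001 0;0 0 0 -0.001 0;0 0 0 0 0;0 0 0 0 0",
)

```text
time: 20.62
tool_pos: [0.5202, 0.1815, 0.2007]
tcp_rot: [-0.1, 89.8, 177.3]
force: [-6.7, 1.5, 2.0]
grip_width: -0.0001
```

```bash
python3 - <<'E'
from h import *
o,M=st()
for n in('scene','top'):
    d=grab(n,n+'21'); P=cloud(d); c=d['color'].astype(int); x,y,z=P[...,0],P[...,1],P[...,2]
    g=(c[...,0]-c[...,2]>60)&(c[...,1]>80)
    s=P[g&(x>.48)&(x<.612)&(y>.155)&(y<.205)&(z>.035)&(z<.085)]
    if len(s)>10: print(n,len(s),s.mean(0),'x',np.percentile(s[:,0],[0,2,98]).round(4))
E
```

```text
t 20.6167 pos [0.5202 0.1815 0.2007] yaw -92.52 xdown [-0.004  0.    -1.   ] j [ 1.920e+01  1.450e+01 -1.950e+01  5.610e+01  1.000e-01 -1.583e+02] F [-6.7  1.5  2. ] w -0.0001
scene 93 [0.5603969  0.18219954 0.05444557] x [0.5282 0.5296 0.5974]
top 145 [0.57964591 0.17312703 0.05610616] x [0.5052 0.544  0.6107]
```

The push met firm resistance (−6.7 N), so the head is against the wall. Next, back off and rise clear.

Emit:
send_rows(
  steps="0 0 0 0.01 0;0 0 0 0.02 0;0 -0.03 0 0.01 0;0 -0.035 0 0 0;0 -0.035 0 0 0;0 -0.03 0 0 0;0 0 0 0 0;0 0 0 0 0",
)

```text
time: 21.38
tool_pos: [0.4819, 0.1835, 0.3333]
tcp_rot: [-159.4, 89.7, 18.0]
force: [0.1, 0.0, -0.4]
grip_width: 0.0
```

```bash
python3 - <<'E'
from h import *
st()
A=dict(np.load('pics/scene0.npz'));
for n in('top','scene'):
    d=grab(n,n+'22'); P=cloud(d); c=d['color'].astype(int); x,y,z=P[...,0],P[...,1],P[...,2]
    g=(c[...,0]-c[...,2]>60)&(c[...,1]>80)
    s=P[g&(x>.48)&(x<.612)&(y>.155)&(y<.205)&(z>.035)&(z<.085)]
    if len(s)>10:
        l=cv2.fitLine(s.astype(np.float32),cv2.DIST_HUBER,0,.01,.01).ravel(); print(n,len(s),'dir',l[:3].round(3),'x',np.percentile(s[:,0],[0,2,98]).round(4),'ztop',np.percentile(s[:,2],90))
    a=dict(np.load(f'pics/{n}0.npz'))['color'].astype(int); m=(abs(a-c).max(-1)>50).astype(np.uint8); m=cv2.morphologyEx(m,cv2.MORPH_OPEN,np.ones((3,3),np.uint8))
    k,_,S,C=cv2.connectedComponentsWithStats(m)
    print(n,[(S[i,:5].tolist()) for i in range(1,k) if S[i,4]>8])
E
```

```text
t 21.3833 pos [0.4819 0.1835 0.3333] yaw -92.54 xdown [ 0.005  0.002 -1.   ] j [  20.9    6.6  -11.9   71.2   -0.  -156.6] F [ 0.1  0.  -0.4] w 0.0
top 203 dir [ 0.999 -0.05   0.015] x [0.5263 0.5285 0.6103] ztop 0.05956138125704476
top [[0, 141, 180, 279, 27142], [153, 145, 7, 19, 87], [325, 174, 13, 22, 188], [151, 178, 10, 29, 216], [0, 333, 6, 12, 54], [202, 377, 17, 5, 55], [226, 379, 4, 9, 27], [193, 390, 6, 4, 20], [219, 392, 3, 3, 9], [211, 394, 3, 3, 9], [230, 394, 10, 4, 33], [234, 399, 11, 21, 175]]
scene 93 dir [ 0.996 -0.088 -0.003] x [0.5314 0.5319 0.5979] ztop 0.05963764556213476
scene [[411, 0, 23, 15, 265], [501, 0, 5, 2, 10], [507, 0, 17, 7, 84], [407, 3, 4, 6, 21], [485, 6, 46, 18, 256], [530, 6, 24, 9, 91], [395, 9, 46, 61, 1427], [538, 13, 22, 18, 210], [448, 16, 4, 3, 12], [453, 19, 7, 5, 28], [466, 18, 13, 7, 55], [495, 26, 10, 11, 70], [550, 32, 10, 26, 204], [506, 34, 7, 5, 27], [517, 38, 4, 3, 12], [527, 41, 4, 3, 12], [548, 61, 12, 7, 51], [538, 75, 22, 11, 161], [533, 95, 5, 9, 37], [393, 97, 4, 3, 12], [539, 97, 21, 18, 239], [398, 104, 3, 3, 9], [424, 109, 26, 7, 92], [384, 118, 3, 3, 9], [430, 118, 4, 3, 12], [380, 121, 3, 4, 12], [450, 123, 9, 13, 70], [429, 124, 4, 11, 40], [511, 124, 49, 66, 1634], [445, 127, 3, 3, 9], [402, 129, 4, 3, 12], [410, 129, 3, 3, 9], [414, 131, 6, 5, 18], [392, 138, 3, 7, 21], [421, 140, 37, 18, 478], [410, 160, 3, 3, 9], [388, 173, 28, 9, 133], [404, 173, 3, 3, 9], [379, 181, 41, 40, 957], [230, 203, 14, 11, 110], [375, 253, 12, 13, 85], [355, 279, 5, 5, 19]]
```

```bash
python3 -c "
from rig import order
print(order.finish_job())"
```

```text
the job is handed in; nothing more can be done
None
```

I drew the striker out of the pale crate by its head, snapped its handle into the grey clip and let go. I then took it by its bare handle from the other side, put it head first into the empty pigeonhole and handed the job in at about 21 s.

**Depth and level:** The back wall stopped it at about −14 N during insertion, and again at −6.7 N when I nudged the handle end. After that the handle lay level, with its top at about 59.5 mm. Its end stuck out about 88–90 mm against the nominal 90 mm, and the cameras differ among themselves by about 2–5 mm.

**Bystanders:** In the scene camera, before and after differ only at the robot, the crate's striker head and the two changed spots at the shelved striker. The top camera's comparison was partly hidden by the arm, so it doesn't confirm everything on that side. The robot was clear of everything at hand-in.

**Not checked:** The 12-picture limit was reached before insertion, so the final placement was checked by depth and force readings, not by eye. No check failed. The grip read 2–3 mm narrower than the true diameters throughout.

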